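# Open the brush washer and fit its strainer

## Task

Get the brush washer ready: slide the roll of tape off the round cork mat so it lies flat on the bare table (slide it, do not pick it up), then lift the lid off the steel pot by its knob and set it down gently, right way up, in the middle of the mat. Then slide the strainer's sleeve over the upright shaft inside the pot and lower it, without dropping it, until it is fully home. Leave the pot and everything else on the table where they stand.

Things in the scene. Friction and masses are not known exactly. Their poses are not given: they have to be found in the camera images.
- mat: Flat round cork mat, 150 mm diameter, 4 mm thick, fixed to the table. Origin: centre of its underside, on the table.
- tape_roll: Loose roll of masking tape lying flat on the mat: a ring of 80 mm outer diameter, 52 mm hole, 24 mm high, 0.12 kg. Origin: centre of its underside; z up along its axis.
- pot: Brush washer: loose round steel pot, 130 mm outer diameter, 80 mm high, mouth 118 mm, 0.9 kg; two small ears at its +y and -y sides, to 79 mm from the axis. On its axis a boss, 28 mm diameter, up to 20 mm above the underside, and on it an upright shaft, 12 mm diameter, tapered tip, top 68 mm above the underside. Origin: centre of its underside; z up along the shaft.
- lid: Loose steel lid on the pot, 132 mm diameter, 11 mm thick, 0.25 kg; a step under it, 108 mm diameter, 6 mm high, sits in the mouth. Origin: centre of the step's underside, 74 mm above the pot's underside when closed. On top a black bar knob 44 mm long (lid's x), 16 mm wide (y), from 21 to 47 mm above the origin, on a 14 mm neck.
- lid_knob (a point): Centre of the lid's bar-shaped knob, 34 mm above the lid's origin; x along the bar (44 mm), y across it (16 mm, the way to grip it).
- strainer: Loose steel strainer on the table: round perforated disc, 96 mm diameter, 4 mm thick, with a sleeve (tube) of 26 mm outer and 16 mm inner diameter rising from its middle to 105 mm above its underside, bore right through. 0.16 kg. Origin: centre of its underside; z up. Fully home, the disc rests on the pot's boss, 20 mm above the pot's underside.
- strainer_top (a point): Centre of the sleeve's upper end, 105 mm above the strainer's origin.
- brush_jar: Bystander: glass jar full of upright brushes, 72 mm diameter, 200 mm high over the brushes. Origin: centre of its underside.
- paint_bottle: Bystander: white plastic paint bottle, 60 mm diameter, 150 mm high. Origin: centre of its underside.
- small_jar: Bystander: small white ceramic lidded jar, 78 mm diameter, 72 mm high with its knob; not the brush washer, leave it alone. Origin: centre of its underside.
- water_cup: Bystander: ceramic cup, 72 mm diameter, 75 mm high. Origin: centre of its underside.

How it is judged (in metres and radians):
On the way, in this order (a step that is already met when the one before it is completed fails the run):
1. the roll of tape lies flat on the table, wholly off the mat (horizontal distance between tape_roll and mat above 0.117 m and height (world z) of tape_roll below 0.004 m and angle between tape_roll's own z axis and vertical below 0.08 rad), for 0.2 s.
2. the lid lies flat, right way up, in the middle of the mat, let go (all of step 1 and horizontal distance between lid and mat below 0.02 m and z of lid in the frame of mat below 0.008 m and angle between lid's own z axis and vertical below 0.06 rad and contact force between the fingers and lid below 0.2 N), for 0.2 s.
3. the strainer is on the shaft, fully home in the pot (horizontal distance between strainer and pot below 0.006 m and z of strainer in the frame of pot between 0.016 and 0.024 m and angle between strainer's own z axis and vertical below 0.06 rad), for 0.2 s.
At the end, for the whole second after the job is handed in: Tape flat on the table, off the mat (centres over 117 mm apart); lid flat, right way up on the mat, centre within 20 mm; strainer upright on the shaft, 16-24 mm above the pot's underside, within 6 mm of its axis; pot and bystanders within 30 mm of their starts; at rest (all of step 1 and all of step 3 and horizontal distance between lid and mat below 0.02 m and z of lid in the frame of mat below 0.008 m and angle between lid's own z axis and vertical below 0.06 rad and distance of each of pot, brush_jar, paint_bottle, small_jar, water_cup from where it was at the start of the episode below 0.03 m and angle between pot's own z axis and vertical below 0.05 rad and linear speed of each of pot, lid, strainer, tape_roll below 0.02 m/s); the robot touches nothing.
It fails at once if the roll of tape is picked up (its underside centre more than 35 mm above the table) (height (world z) of tape_roll above 0.035 m).
It fails at once if the pot is shoved more than 30 mm or tipped (distance of pot from where it was at the start of the episode above 0.03 m or angle between pot's own z axis and vertical above 0.25 rad).
It fails at once if a bystander (brush jar, paint bottle, small jar, cup) is moved more than 30 mm (distance of any of brush_jar, paint_bottle, small_jar, water_cup from where it was at the start of the episode above 0.03 m).
It fails at once if the lid is dropped (faster than 0.3 m/s while the robot does not touch it) (linear speed of lid above 0.3 m/s and contact force between each of the fingers, the arm and lid below 0.05 N).
It fails at once if the strainer is dropped (faster than 0.3 m/s while the robot does not touch it) (linear speed of strainer above 0.3 m/s and contact force between each of the fingers, the arm and strainer below 0.05 N).
It also fails if it takes over 72 s, if anything falls off the work surface, if the arm or the gripper's body presses on something with over 40 N, if the wrist force passes 120 N, or if a joint passes its speed limit or range.

## Robot

A 6-joint arm with a two-finger parallel gripper is mounted at the origin on the work surface. World frame = base frame: x ahead of the robot, y to its left, z up, the work surface at z = 0. Lengths are in mm, angles in degrees, forces in N, time in s.
With the tool pointing down it reaches from about 300 to 850 mm from the base axis. Payload 4.2 kg.
Tool frame: the origin (TCP) lies on the mounting face of the last link; the fingertips stand 191 mm ahead of it and the grasp point (between the pads) lies 172 mm ahead of it; z points along the fingers, y is the direction in which the jaws open and shut (so a half turn about z gives the same grasp; the last joint's range is limited). The gripper opens to 91 mm and grips with 3 to 60 N. Pads are 32 mm wide; open, the fingers measure 118 mm over their backs; the gripper's body (76 mm by 178 mm) begins 60 mm behind the grasp point.
Start: joints at [-70.875, 18.312, 89.639, -0, 72.044, -1.146], TCP at [199.215, -539.385, 404.776] pointing down, gripper open.
Joint ranges: [-177.97, 177.97], [-48.28, 115.42], [12.27, 149.76], [-77.06, 257.06], [2.81, 150.46], [-146.56, 146.56]. Speed limits (degrees/s): [147.25, 147.25, 180, 180, 180, 180].

## Interface

Orientations are given as [roll, pitch, yaw] about the fixed x, y, z axes, in that order (R = Rz(yaw) Ry(pitch) Rx(roll)).
In Python, from workcell import env gives the robot as it stands.
- The arm moves only by the shell command python3 -m handwheel 'ROWS' [FORCE]. ROWS is JSON, a list of rows, each an object with "gripper": the opening in per cent of the stroke, from 0 (shut) to 100 (fully open); "travel": the shift along the tool's x, y, z in m, a list of three; "twist": the turn about the tool's z in rad. In form: [{"gripper": gripper, "travel": [x, y, z], "twist": twist}, ...]. A call has 1 to 5 rows; each row shifts and turns the commanded pose from where the row before left it, along the tool's axes as they then stand; what a row does not reach is not made up. A row lasts 1/12 s, in which the tool goes at most 41.7 mm and 7.16 degrees, less where a joint would pass 70% of its speed; a pose out of reach is approached as far as the arm can. A call with a gripper value outside its range is refused whole. The fingers move at their own pace and stop on an object; FORCE is the grip in N (left out, the last holds). Time passes only in rows, so rows that do not move let the fingers close. It gives the time, the measured TCP pose, the force and the opening at its end, in the units of the state.
- env.state(): the state, without advancing time (a new reading comes with each control period).
- env.grab_frame(name): name is "side" or "top"; returns a dict with "frame" (384x512x3 uint8, red, green, blue), "intrinsics" (3x3 intrinsics, pixels), "k1" (the pictures are not rectified: a ray, as slopes to the right and down, at radius r is drawn at 1 + k1 r^2 times it, then the intrinsics apply), "extrinsics" (4x4, takes a point from camera to world coordinates). Camera axes: x right, y down, z forward; pixel columns grow to the right and rows downward; lengths in mm; the calibration is good to about 2 mm. A picture is of the moment at which its call begins. There is no depth.
- env.job_done(): hands the job in, once; it reports no verdict.
Trained networks look in the newest picture that a camera, given by its name, has taken for a name from the list of things; names that differ only in an ending like _2 or _b are one class to them, and where a whole thing is asked for, a point or a joint stands for the part that bears it (a point fixed in the world has none). Each returns a list of dicts, best first, with "confidence" (0 to 1); they miss things now and then, are a little off and sometimes report something else, mostly with a low value. They report only what shows in the picture. A call takes as long as a camera call.
- env.trace(camera, thing): "pixels" (384x512 bool, what is visible of it) and "uv" ([column, row] in pixels, amid what is visible of it).
- env.pinpoint(camera, thing): "uv" ([column, row] in pixels: a listed point, or the origin of a listed thing).
The state is a dict: "time_s": time; "qpos": joint angles; "qvel": joint speeds; "effort": joint torques, N m; "ee_pos": TCP position; "ee_rot": TCP orientation; "force": force on the tool from outside, world axes, zero at the start; "torque": the same for the moment, N m; "gripper_width": finger opening in mm.
Only numpy, scipy, OpenCV 4.12 (cv2) and the standard library are available. Lean on these libraries where they do the work, as an engineer would, in place of code of your own. Each camera call takes 0.05 s, during which the arm holds its last target. There are 200 camera calls.

## Working session

There is one attempt and no reset: what is moved stays moved. The work goes in short steps, Python scripts to look and compute and a shell command to move; the robot and the scene stay as the last step left them, time stands still between calls to the robot, and variables do not carry over. Pictures are saved under pics/ and viewed, about 8 in all and at most 12, crops included, and the job is handed in when it is done.

```bash
mkdir -p pics; ls; cat > h.py <<'E'
import numpy as np, cv2
from workcell import env
def ray(f,uv):
    K=np.array(f["intrinsics"]);k1=f["k1"];T=np.array(f["extrinsics"])
    s=np.array([(uv[0]-K[0,2])/K[0,0],(uv[1]-K[1,2])/K[1,1]]);u=s.copy()
    for _ in range(30): u=s/(1+k1*(u@u))
    d=T[:3,:3]@np.array([u[0],u[1],1]);return T[:3,3],d/np.linalg.norm(d)
def atz(f,uv,z):
    o,d=ray(f,uv);return o+d*(z-o[2])/d[2]
def tri(r):
    A=0;b=0
    for o,d in r:
        P=np.eye(3)-np.outer(d,d);A=A+P;b=b+P@o
    return np.linalg.solve(A,b)
def save(f,n,box=None,s=1):
    im=f["frame"][:,:,::-1]
    if box: im=im[box[1]:box[3],box[0]:box[2]]
    cv2.imwrite("pics/"+n,cv2.resize(im,None,fx=s,fy=s,interpolation=cv2.INTER_CUBIC))
E
python3 - <<'E'
from h import *
F={c:env.grab_frame(c) for c in("side","top")}
im=np.vstack([F["side"]["frame"],F["top"]["frame"]])[:,:,::-1]
cv2.imwrite("pics/a.png",cv2.resize(im,(800//1*3//4,768*600//512//1)) if 0 else np.hstack([F["side"]["frame"],F["top"]["frame"]])[:,:,::-1][:,:,:].copy() if 0 else cv2.resize(np.hstack([F["side"]["frame"],F["top"]["frame"]])[:,:,::-1],(800,300)))
save(F["top"],"top.png",s=1.5);save(F["side"],"side.png",s=1.5)
H=dict(mat=0,tape_roll=0,pot=0,lid=74,lid_knob=108,strainer=0,strainer_top=105,brush_jar=0,paint_bottle=0,small_jar=0,water_cup=0)
for c in F: print(c,np.array(F[c]["extrinsics"])[:3,3].round())
for n,z in H.items():
    rs=[]
    for c in F:
        d=env.pinpoint(c,n)
        for q in d[:2]: print(n,c,round(q["confidence"],2),np.round(q["uv"],1),atz(F[c],q["uv"],z).round(1))
        if d: rs.append(ray(F[c],d[0]["uv"]))
    if len(rs)==2: print("   tri",tri(rs).round(1))
print(env.state())
E
```

```text
pics
side [125. 462. 656.]
top [ 454.  -25. 1093.]
mat side 0.58 [326.3 174.2] [ 506.6 -309.2    0. ]
mat top 0.83 [367.3 213.2] [ 496.9 -323.2    0. ]
   tri [ 503.7 -320.5   -5.5]
tape_roll side 0.76 [324.5 172.3] [ 514.8 -313.     0. ]
tape_roll top 0.67 [280.4 151.4] [674.3 -85.3   0. ]
tape_roll top 0.65 [359.8 213.2] [ 497.3 -302.1    0. ]
   tri [ 535.2 -111.7  158.6]
pot side 0.74 [157.7 332.1] [481.8 291.8   0. ]
lid side 0.77 [155.3 304.6] [484.9 281.   74. ]
lid top 0.71 [144.5 222.7] [479.  275.3  74. ]
   tri [481.9 278.4  73.5]
lid_knob side 0.59 [153.4 295.8] [479.3 283.1 108. ]
lid_knob side 0.46 [155.2 305.1] [463.2 292.3 108. ]
lid_knob top 0.68 [139.  223.7] [475.9 279.4 108. ]
   tri [477.6 281.5 107.4]
strainer side 0.71 [229.3 221.5] [579.1  -1.4   0. ]
strainer side 0.47 [155.6 293.6] [549.9 241.7   0. ]
strainer top 0.56 [250.6 185.4] [ 5.8e+02 -4.0e-01  0.0e+00]
   tri [ 5.794e+02 -9.000e-01  3.000e-01]
strainer_top side 0.59 [226.6 189.2] [578.1   5.2 105. ]
strainer_top top 0.69 [249.5 176.8] [ 5.897e+02 -4.000e-01  1.050e+02]
strainer_top top 0.38 [199.9 2
[... 645 characters left out ...]
124.5    0. ]
   tri [ 368.9 -124.6   -2.2]
{'time_s': 1.2, 'qpos': array([-7.08752263e+01,  1.83122479e+01,  8.96413464e+01,  3.37188371e-04,
        7.20423587e+01, -1.14519789e+00]), 'qvel': array([-0.01295229,  0.06551847,  0.03505454, -0.05466058, -0.05645562,
       -0.07650169]), 'effort': array([ 5.10386417e-04, -4.12358773e+01, -2.32231325e+01,  7.29527324e-02,
        3.78831639e-02,  6.09285379e-06]), 'ee_pos': array([ 199.21130788, -539.38104399,  404.75650708]), 'ee_rot': array([ 1.79995947e+02, -2.39821270e-04,  2.02698676e+01]), 'force': array([-0.05213286,  0.56044086, -0.05713502]), 'torque': array([-0.02692004, -0.01609261,  0.02507182]), 'gripper_width': 91.44467735492705}
```

View pics/top.png

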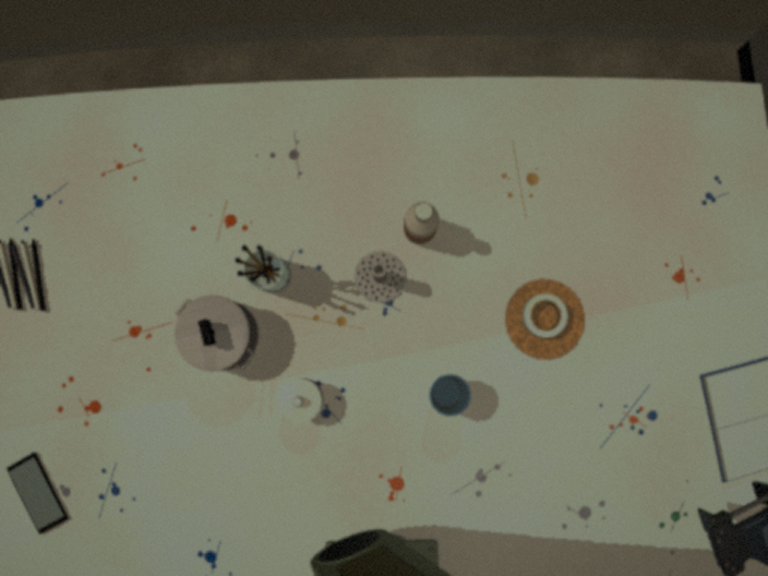

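View pics/side.png

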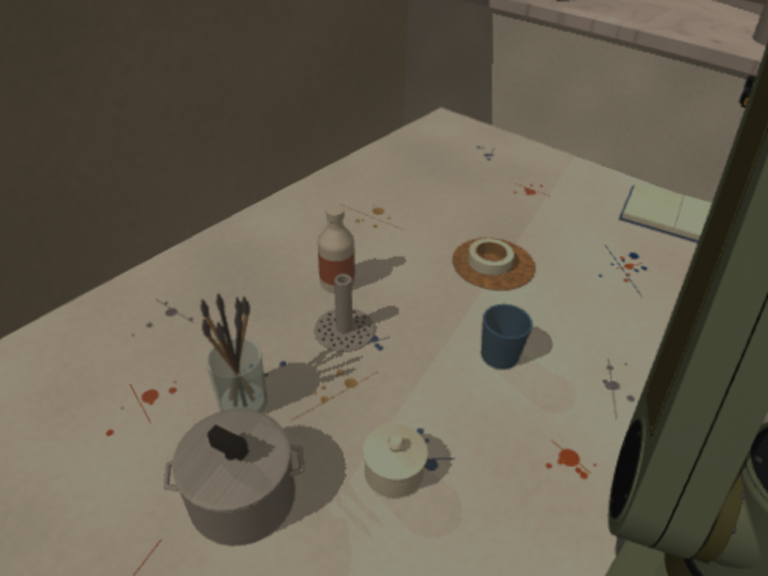

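The top view shows the mat at about (545,319) with the tape near its middle, the pot at about (215,333), and the strainer at about (380,275). The -y side of the mat is free. Next I take mask-based measurements.

```bash
cat > m.py <<'E'
from h import *
def outline(f,mask,z):
    c=max(cv2.findContours(mask.astype(np.uint8),0,cv2.CHAIN_APPROX_NONE)[0],key=cv2.contourArea)[:,0]
    return np.array([atz(f,p,z)[:2] for p in c.astype(float)])
def circ(p):
    h=cv2.minEnclosingCircle(p.astype(np.float32)); A=np.c_[2*p,np.ones(len(p))];s=np.linalg.lstsq(A,(p**2).sum(1),rcond=None)[0]
    return s[:2].round(1),round(float(np.sqrt(s[2]+s[0]**2+s[1]**2)),1)
E
python3 - <<'E'
from m import *
for c in("top","side"):
    f=env.grab_frame(c)
    for n,z in dict(mat=4,tape_roll=24,lid=85,lid_knob=121,strainer=4).items():
        for q in env.trace(c,n)[:2]:
            o=outline(f,q["pixels"],z)
            print(c,n,round(q["confidence"],2),q["pixels"].sum(),np.round(q["uv"]),circ(o))
    im=cv2.cvtColor(f["frame"],cv2.COLOR_RGB2GRAY)
    x0,y0=(118,205) if c=="top" else (125,270)
    r=im[y0:y0+40,x0:x0+50]; m=np.zeros(im.shape,bool); m[y0:y0+40,x0:x0+50]=r<45
    if m.sum()>20:
        ys,xs=np.nonzero(m);o=np.array([atz(f,(x,y),108)[:2] for x,y in zip(xs,ys)]);
        w,v=np.linalg.eigh(np.cov(o.T));print("knob",m.sum(),o.mean(0),np.degrees(np.arctan2(v[1,1],v[0,1])),np.sqrt(w))
    if c=="top": save(f,"knob.png",(105,180,195,260),7)
    else: save(f,"knob2.png",(100,260,210,365),6)
E
```

```text
top mat 0.88 1600 [365. 213.] (array([ 499.9, -310.3]), 72.1)
top mat 0.21 932 [253. 181.] (array([584.,  -6.]), 46.5)
top tape_roll 0.85 475 [370. 212.] (array([ 505. , -304.4]), 40.4)
top tape_roll 0.56 1983 [144. 222.] (array([483.8, 300.8]), 68.3)
top lid 0.9 1992 [142. 220.] (array([481.6, 282.4]), 64.5)
top lid 0.65 760 [176. 180.] (array([591.4, 188.3]), 40.5)
top lid_knob 0.62 2038 [143. 220.] (array([480.7, 270.1]), 62.9)
knob 191 [480.63565378 258.2613711 ] 84.83274411294157 [20.29282106 33.67249632]
side mat 0.69 943 [330. 183.] (array([ 497.8, -305.4]), 64.9)
side tape_roll 0.71 600 [326. 172.] (array([ 499.3, -295.8]), 48.2)
side lid 0.78 4082 [155. 304.] (array([480.1, 285.3]), 64.2)
side lid 0.48 1206 [227. 216.] (array([544.8,  30.9]), 56.8)
side lid_knob 0.76 4237 [156. 305.] (array([458.3, 296.4]), 61.3)
side strainer 0.72 1147 [229. 218.] (array([605.4, -28. ]), 63.4)
knob 365 [482.18802164 283.98506369] -173.80650791657268 [ 6.64191989 14.33632482]
```

```bash
python3 -c "
import cv2,numpy as np
a=cv2.imread('pics/knob.png');b=cv2.imread('pics/knob2.png')
h=400;r=lambda i:cv2.resize(i,(int(i.shape[1]*h/i.shape[0]),h))
i=np.hstack([r(a)[:,:390],r(b)[:,:410]]);print(i.shape);cv2.imwrite('pics/k12.png',i)"
```

```text
(400, 800, 3)
```

View pics/k12.png

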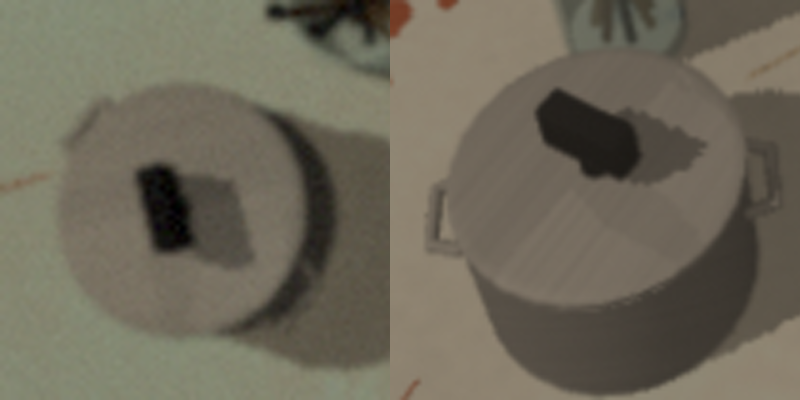

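```bash
cat >> h.py <<'E'
def go(x,y,z,yaw=None):
    s=env.state();r=np.radians(s["ee_rot"][2]);d=np.array([x,y,z])-s["ee_pos"]
    t=[d[0]*np.cos(r)+d[1]*np.sin(r),d[0]*np.sin(r)-d[1]*np.cos(r),-d[2]]
    print("travel mm",np.round(t,1),"twist",None if yaw is None else round(np.radians(s["ee_rot"][2]-yaw),3),"at",s["ee_pos"].round(1),s["ee_rot"].round(2),"t",round(s["time_s"],2),"F",s["force"].round(1),"g",round(s["gripper_width"],1))
E
python3 - <<'E'
from m import *
for c in("top","side"):
    f=env.grab_frame(c);hsv=cv2.cvtColor(f["frame"],cv2.COLOR_RGB2HSV)
    m=((hsv[:,:,0]<20)&(hsv[:,:,1]>110)&(hsv[:,:,2]>60)).astype(np.uint8)
    n,l,st,ce=cv2.connectedComponentsWithStats(m);i=1+np.argmax(st[1:,4]);print(c,st[i],ce[i])
    M=l==i;o=outline(f,M,4);print("mat",circ(cv2.convexHull(o.astype(np.float32))[:,0]))
    # tape: bright hole in filled mat
    F=np.zeros_like(m);cv2.drawContours(F,cv2.findContours(M.astype(np.uint8),0,1)[0],-1,1,-1)
    T=cv2.morphologyEx((F&~M).astype(np.uint8),cv2.MORPH_OPEN,np.ones((2,2)))
    o=outline(f,T>0,22);print("tape",T.sum(),circ(o))
f=env.grab_frame("top")
k=[atz(f,(105+a/5,180+b/5),121)[:2] for a,b in((137,168),(172,163),(192,245),(157,252))]
k=np.array(k);d=k[0]+k[1]-k[2]-k[3];print("knob",k.mean(0),np.degrees(np.arctan2(d[1],d[0])),np.linalg.norm(d)/2,np.linalg.norm(k[0]-k[1]))
go(500,-308,270,13.5)
E
```

```text
top [ 337  186   52   53 1379] [362.83176215 213.62871646]
mat (array([ 499.5, -310.7]), 72.6)
tape 765 (array([ 502. , -309.1]), 41.7)
side [302 160  54  33 801] [330.03121099 179.37453184]
mat (array([ 498.6, -307.1]), 73.1)Traceback (most recent call last):
  File "<stdin>", line 10, in <module>
  File "m.py", line 3, in outline
    c=max(cv2.findContours(mask.astype(np.uint8),0,cv2.CHAIN_APPROX_NONE)[0],key=cv2.contourArea)[:,0]
      ~~~^^^^^^^^^^^^^^^^^^^^^^^^^^^^^^^^^^^^^^^^^^^^^^^^^^^^^^^^^^^^^^^^^^^^^^^^^^^^^^^^^^^^^^^^
ValueError: max() iterable argument is empty
```

```bash
python3 - <<'E'
from h import *
f=env.grab_frame("top")
k=[atz(f,(105+a/5,180+b/5),121)[:2] for a,b in((137,168),(172,163),(192,245),(157,252))]
k=np.array(k);d=k[0]+k[1]-k[2]-k[3];print("knob",k.mean(0),np.degrees(np.arctan2(d[1],d[0])),np.linalg.norm(d)/2,np.linalg.norm(k[0]-k[1]))
go(502,-308,270,13.5)
E
```

```text
knob [481.36538253 278.29228466] 14.166328525313459 42.61961452459023 18.03943435911568
travel mm [ 364.2 -112.1  134.8] twist 0.118 at [ 199.2 -539.4  404.8] [179.99   0.    20.27] t 1.95 F [0.5 0.3 0.3] g 91.6
```

```bash
python3 -m handwheel '[{"gripper":0,"travel":[0.0364,-0.0112,0.0135],"twist":0},{"gripper":0,"travel":[0.0364,-0.0112,0.0135],"twist":0},{"gripper":0,"travel":[0.0364,-0.0112,0.0135],"twist":0},{"gripper":0,"travel":[0.0364,-0.0112,0.0135],"twist":0},{"gripper":0,"travel":[0.0364,-0.0112,0.0135],"twist":0}]' 20
python3 -m handwheel '[{"gripper":0,"travel":[0.0364,-0.0112,0.0135],"twist":0},{"gripper":0,"travel":[0.0364,-0.0112,0.0135],"twist":0},{"gripper":0,"travel":[0.0364,-0.0112,0.0135],"twist":0},{"gripper":0,"travel":[0.0364,-0.0112,0.0135],"twist":0},{"gripper":0,"travel":[0.0364,-0.0112,0.0135],"twist":0}]'
python3 -m handwheel '[{"gripper":0,"travel":[0,0,0],"twist":0.11},{"gripper":0,"travel":[0,0,0],"twist":0},{"gripper":0,"travel":[0,0,0],"twist":0}]'
python3 -c "
from h import *
go(502,-308,200,14)"
```

```text
time_s: 2.37
ee_pos: [351.6, -422.6, 336.9]
ee_rot: [180.0, -0.0, 20.2]
force: [0.5, -0.7, 0.4]
gripper_width: 60.5
time_s: 2.78
ee_pos: [503.2, -306.8, 269.3]
ee_rot: [180.0, -0.0, 20.3]
force: [0.1, -1.7, -0.3]
gripper_width: 27.2
time_s: 3.03
ee_pos: [502.0, -308.1, 269.7]
ee_rot: [180.0, 0.0, 14.2]
force: [-1.0, -0.1, 0.4]
gripper_width: 7.2
travel mm [ 0.  -0.1 69.7] twist 0.003 at [ 502.  -308.1  269.7] [1.800e+02 3.000e-02 1.416e+01] t 3.03 F [-1.  -0.1  0.4] g 7.2
```

```bash
python3 -m handwheel '[{"gripper":0,"travel":[0,0,0.02],"twist":0},{"gripper":0,"travel":[0,0,0.02],"twist":0},{"gripper":0,"travel":[0,0,0.015],"twist":0},{"gripper":0,"travel":[0,0,0.012],"twist":0},{"gripper":0,"travel":[0,0,0],"twist":0}]'
python3 - <<'E'
from h import *
f=env.grab_frame("top");g=env.grab_frame("side")
im=np.hstack([f["frame"][150:270,300:430],g["frame"][110:230,270:400]])[:,:,::-1]
cv2.imwrite("pics/ins.png",cv2.resize(im,None,fx=3,fy=3,interpolation=2))
E
```

```text
time_s: 3.45
ee_pos: [500.3, -308.9, 201.1]
ee_rot: [-179.8, 0.2, 14.0]
force: [0.5, 0.2, -0.1]
gripper_width: 0.7
```

View pics/ins.png

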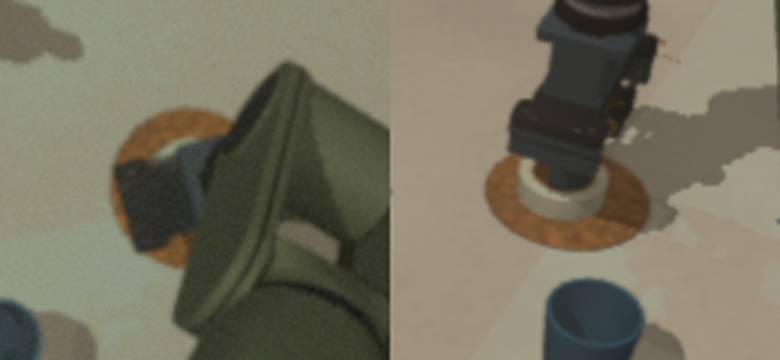

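The fingers sit inside the tape's hole: the side crop shows the ring around them at (562,185). Now I drag it toward -y.

```bash
A='x'; python3 -m handwheel '[{"gripper":0,"travel":[-0.0025,0.010,0],"twist":0},{"gripper":0,"travel":[-0.0025,0.010,0],"twist":0},{"gripper":0,"travel":[-0.0025,0.010,0],"twist":0},{"gripper":0,"travel":[-0.0025,0.010,0],"twist":0},{"gripper":0,"travel":[-0.0025,0.010,0],"twist":0}]'
python3 -m handwheel '[{"gripper":0,"travel":[-0.0025,0.010,0],"twist":0},{"gripper":0,"travel":[-0.0025,0.010,0],"twist":0},{"gripper":0,"travel":[-0.0025,0.010,0],"twist":0},{"gripper":0,"travel":[-0.0025,0.010,0],"twist":0},{"gripper":0,"travel":[-0.0025,0.010,0],"twist":0}]'
python3 -m handwheel '[{"gripper":0,"travel":[-0.0025,0.010,0],"twist":0},{"gripper":0,"travel":[-0.0025,0.010,0],"twist":0},{"gripper":0,"travel":[-0.0025,0.010,0],"twist":0},{"gripper":0,"travel":[-0.0025,0.010,0],"twist":0},{"gripper":0,"travel":[-0.0025,0.010,0],"twist":0}]'
python3 -m handwheel '[{"gripper":0,"travel":[0,0,0],"twist":0},{"gripper":0,"travel":[0.0015,-0.006,0],"twist":0},{"gripper":0,"travel":[0,0,-0.01],"twist":0},{"gripper":0,"travel":[0,0,-0.03],"twist":0},{"gripper":0,"travel":[0,0,-0.035],"twist":0}]'
python3 - <<'E'
from m import *
for c in("top","side"):
    f=env.grab_frame(c)
    for n,z in(("tape_roll",24),("mat",4)):
        for q in env.trace(c,n)[:1]: print(c,n,q["confidence"],circ(outline(f,q["pixels"],z)))
    for q in env.pinpoint(c,"tape_roll")[:1]: print(q["uv"],q["confidence"],atz(f,q["uv"],0))
    if c=="side": save(f,"t1.png",(250,80,450,230),3)
go(482,281,400,14)
E
```

```text
time_s: 3.97
ee_pos: [501.8, -361.3, 203.3]
ee_rot: [180.0, -0.0, 13.9]
force: [-0.5, 1.4, 1.5]
gripper_width: 0.6
time_s: 4.38
ee_pos: [501.7, -412.4, 202.5]
ee_rot: [-180.0, 0.0, 14.0]
force: [0.6, 1.0, -0.1]
gripper_width: 0.0
time_s: 4.8
ee_pos: [501.7, -463.8, 202.8]
ee_rot: [180.0, 0.0, 14.0]
force: [-1.0, 0.4, -0.5]
gripper_width: 0.0
time_s: 5.22
ee_pos: [501.3, -455.2, 276.8]
ee_rot: [-179.7, 0.2, 14.0]
force: [0.1, -0.2, 0.0]
gripper_width: 0.4
top tape_roll 0.51 (array([ 493.2, -426.3]), 17.9)
top mat 0.68 (array([ 499.8, -310.6]), 73.5)
[412.4, 210.9] 0.63 [ 500.59727149 -452.95207927    0.        ]
side tape_roll 0.74 (array([ 492.3, -439.6]), 49.8)
side mat 0.58 (array([ 498.2, -306.2]), 73.9)
[354.9, 151.5] 0.68 [ 502.19965442 -458.7401168     0.        ]
travel mm [ 159.3 -719.9 -123.5] twist -0.0 at [ 501.4 -456.1  276.5] [-1.7987e+02  9.0000e-02  1.3990e+01] t 5.62 F [ 0.2 -0.1  0.6] g 0.7
```

View pics/t1.png

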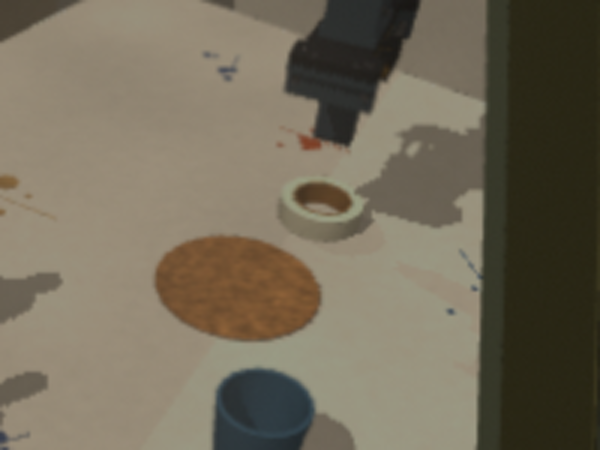

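```bash
python3 -m handwheel '[{"gripper":50,"travel":[0.008,-0.036,-0.0125],"twist":0},{"gripper":50,"travel":[0.008,-0.036,-0.0125],"twist":0},{"gripper":50,"travel":[0.008,-0.036,-0.0125],"twist":0},{"gripper":50,"travel":[0.008,-0.036,-0.0125],"twist":0},{"gripper":50,"travel":[0.008,-0.036,-0.0125],"twist":0}]'
python3 -m handwheel '[{"gripper":50,"travel":[0.008,-0.036,-0.0125],"twist":0},{"gripper":50,"travel":[0.008,-0.036,-0.0125],"twist":0},{"gripper":50,"travel":[0.008,-0.036,-0.0125],"twist":0},{"gripper":50,"travel":[0.008,-0.036,-0.0125],"twist":0},{"gripper":50,"travel":[0.008,-0.036,-0.0125],"twist":0}]'
python3 -m handwheel '[{"gripper":50,"travel":[0.008,-0.036,0],"twist":0},{"gripper":50,"travel":[0.008,-0.036,0],"twist":0},{"gripper":50,"travel":[0.008,-0.036,0],"twist":0},{"gripper":50,"travel":[0.008,-0.036,0],"twist":0},{"gripper":50,"travel":[0.008,-0.036,0],"twist":0}]'
python3 -m handwheel '[{"gripper":50,"travel":[0.008,-0.036,0],"twist":0},{"gripper":50,"travel":[0.008,-0.036,0],"twist":0},{"gripper":50,"travel":[0.008,-0.036,0],"twist":0},{"gripper":50,"travel":[0.008,-0.036,0],"twist":0},{"gripper":50,"travel":[0.008,-0.036,0],"twist":0}]'
python3 -c "
from h import *
go(482,281,282,14)"
```

```text
time_s: 6.03
ee_pos: [496.5, -270.6, 339.5]
ee_rot: [-179.9, 0.1, 13.9]
force: [0.8, -0.0, 0.3]
gripper_width: 31.1
time_s: 6.45
ee_pos: [491.8, -86.2, 402.4]
ee_rot: [-179.9, 0.1, 14.0]
force: [1.5, 0.8, 0.1]
gripper_width: 45.4
time_s: 6.87
ee_pos: [487.2, 98.1, 401.9]
ee_rot: [180.0, 0.1, 14.0]
force: [0.5, -0.1, -0.2]
gripper_width: 45.7
time_s: 7.28
ee_pos: [482.6, 282.5, 401.6]
ee_rot: [180.0, 0.1, 14.0]
force: [0.5, -0.9, 0.0]
gripper_width: 45.5
travel mm [ -1.    1.3 119.6] twist -0.0 at [482.6 282.5 401.6] [1.7996e+02 1.2000e-01 1.3990e+01] t 7.28 F [ 0.5 -0.9  0. ] g 45.5
```

```bash
python3 -m handwheel '[{"gripper":50,"travel":[-0.001,0.001,0.025],"twist":0},{"gripper":50,"travel":[0,0,0.025],"twist":0},{"gripper":50,"travel":[0,0,0.025],"twist":0},{"gripper":50,"travel":[0,0,0.02],"twist":0},{"gripper":50,"travel":[0,0,0.014],"twist":0}]'
python3 -m handwheel '[{"gripper":50,"travel":[0,0,0.006],"twist":0},{"gripper":50,"travel":[0,0,0.004],"twist":0},{"gripper":50,"travel":[0,0,0],"twist":0},{"gripper":0,"travel":[0,0,0],"twist":0},{"gripper":0,"travel":[0,0,0],"twist":0}]' 20
python3 -m handwheel '[{"gripper":0,"travel":[0,0,0],"twist":0},{"gripper":0,"travel":[0,0,0],"twist":0},{"gripper":0,"travel":[0,0,0],"twist":0},{"gripper":0,"travel":[0,0,0],"twist":0}]'
python3 - <<'E'
from h import *
f=env.grab_frame("side");save(f,"grip.png",(90,200,250,365),3)
go(499,-309,210)
E
```

```text
time_s: 7.7
ee_pos: [481.5, 279.3, 290.4]
ee_rot: [179.9, 0.3, 14.0]
force: [0.3, 0.8, -0.2]
gripper_width: 45.8
time_s: 8.12
ee_pos: [482.8, 279.6, 284.7]
ee_rot: [-180.0, -0.1, 14.0]
force: [-0.2, 0.1, 0.9]
gripper_width: 35.0
time_s: 8.45
ee_pos: [482.5, 280.1, 284.5]
ee_rot: [-179.9, -0.1, 13.9]
force: [-1.3, 3.1, 2.5]
gripper_width: 15.6
travel mm [-126.   575.7   74.5] twist None at [482.5 280.1 284.5] [-1.799e+02 -1.000e-01  1.395e+01] t 8.5 F [-0.7  4.1  3.9] g 16.0
```

View pics/grip.png

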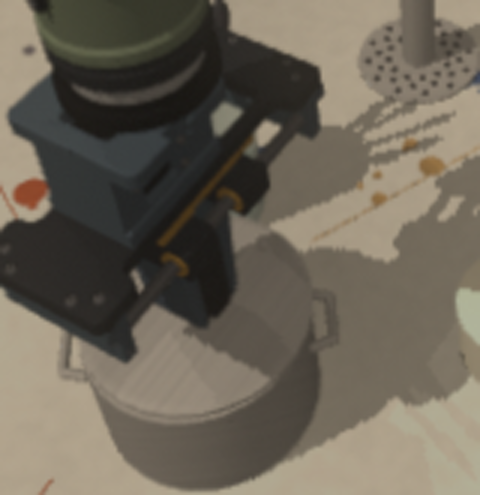

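```bash
python3 -m handwheel '[{"gripper":0,"travel":[0,0,0],"twist":0},{"gripper":0,"travel":[0,0,-0.006],"twist":0},{"gripper":0,"travel":[0,0,-0.012],"twist":0},{"gripper":0,"travel":[0,0,-0.02],"twist":0},{"gripper":0,"travel":[0,0,-0.02],"twist":0}]' 30
python3 -m handwheel '[{"gripper":0,"travel":[0,0,-0.02],"twist":0},{"gripper":0,"travel":[0,0,-0.012],"twist":0},{"gripper":0,"travel":[0,0,0],"twist":0}]'
python3 - <<'E'
from h import *
f=env.grab_frame("side");save(f,"lift.png",(90,180,250,365),3)
go(499,-309,375)
E
```

```text
time_s: 8.92
ee_pos: [482.1, 278.6, 341.1]
ee_rot: [179.8, 0.2, 14.0]
force: [1.1, 0.9, -1.5]
gripper_width: 16.0
time_s: 9.17
ee_pos: [482.9, 279.1, 376.2]
ee_rot: [180.0, -0.3, 14.0]
force: [-0.4, 0.1, -2.3]
gripper_width: 16.1
travel mm [-126.   574.6   -0.6] twist None at [482.5 279.  374.4] [ 1.7994e+02 -8.0000e-02  1.3970e+01] t 9.22 F [ 0.2 -0.4 -2.3] g 15.7
```

View pics/lift.png

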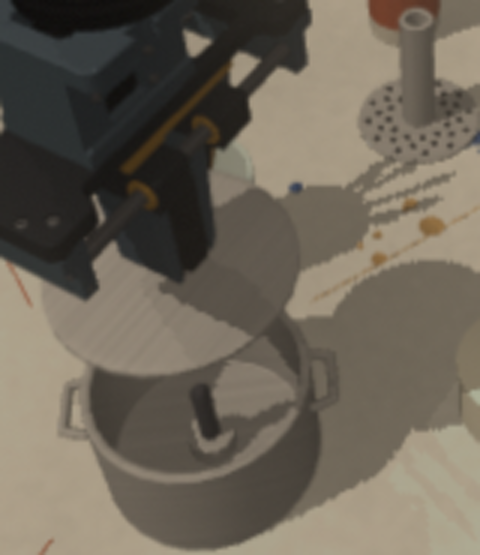

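```bash
python3 -m handwheel '[{"gripper":0,"travel":[-0.002,0.009,0],"twist":0},{"gripper":0,"travel":[-0.004,0.018,0],"twist":0},{"gripper":0,"travel":[-0.0063,0.0287,0],"twist":0},{"gripper":0,"travel":[-0.0063,0.0287,0],"twist":0},{"gripper":0,"travel":[-0.0063,0.0287,0],"twist":0}]'
python3 -m handwheel '[{"gripper":0,"travel":[-0.0063,0.0287,0],"twist":0},{"gripper":0,"travel":[-0.0063,0.0287,0],"twist":0},{"gripper":0,"travel":[-0.0063,0.0287,0],"twist":0},{"gripper":0,"travel":[-0.0063,0.0287,0],"twist":0},{"gripper":0,"travel":[-0.0063,0.0287,0],"twist":0}]'
python3 -m handwheel '[{"gripper":0,"travel":[-0.0063,0.0287,0],"twist":0},{"gripper":0,"travel":[-0.0063,0.0287,0],"twist":0},{"gripper":0,"travel":[-0.0063,0.0287,0],"twist":0},{"gripper":0,"travel":[-0.0063,0.0287,0],"twist":0},{"gripper":0,"travel":[-0.0063,0.0287,0],"twist":0}]'
python3 -m handwheel '[{"gripper":0,"travel":[-0.0063,0.0287,0],"twist":0},{"gripper":0,"travel":[-0.0063,0.0287,0],"twist":0},{"gripper":0,"travel":[-0.0063,0.0287,0],"twist":0},{"gripper":0,"travel":[-0.0063,0.0287,0],"twist":0},{"gripper":0,"travel":[-0.0063,0.0287,0],"twist":0}]'
python3 -m handwheel '[{"gripper":0,"travel":[-0.004,0.018,0],"twist":0},{"gripper":0,"travel":[-0.0026,0.013,0],"twist":0},{"gripper":0,"travel":[0,0,0],"twist":0},{"gripper":0,"travel":[0,0,0],"twist":0}]'
python3 -c "
from h import *
go(498,-309,215)"
```

```text
time_s: 9.63
ee_pos: [484.8, 161.8, 371.8]
ee_rot: [179.9, 0.2, 14.0]
force: [0.8, 0.7, -1.9]
gripper_width: 15.7
time_s: 10.05
ee_pos: [488.6, 14.7, 372.1]
ee_rot: [180.0, 0.2, 14.0]
force: [0.4, -0.0, -1.4]
gripper_width: 15.5
time_s: 10.47
ee_pos: [492.5, -131.9, 372.0]
ee_rot: [-179.9, 0.2, 14.0]
force: [-0.6, -0.1, -2.1]
gripper_width: 15.5
time_s: 10.88
ee_pos: [496.5, -278.7, 371.8]
ee_rot: [-179.9, 0.2, 14.0]
force: [0.1, 0.9, -2.8]
gripper_width: 16.1
time_s: 11.22
ee_pos: [498.3, -308.7, 372.5]
ee_rot: [-179.9, 0.1, 13.9]
force: [0.1, 0.3, -2.9]
gripper_width: 15.5
travel mm [ -0.4   0.2 157.5] twist None at [ 498.3 -308.7  372.5] [-1.7986e+02  1.1000e-01  1.3910e+01] t 11.22 F [ 0.1  0.3 -2.9] g 15.5
```

```bash
python3 -m handwheel '[{"gripper":0,"travel":[0,0,0.015],"twist":0},{"gripper":0,"travel":[0,0,0.025],"twist":0},{"gripper":0,"travel":[0,0,0.025],"twist":0},{"gripper":0,"travel":[0,0,0.025],"twist":0},{"gripper":0,"travel":[0,0,0.025],"twist":0}]'
python3 -m handwheel '[{"gripper":0,"travel":[0,0,0.02],"twist":0},{"gripper":0,"travel":[0,0,0.01],"twist":0},{"gripper":0,"travel":[0,0,0.004],"twist":0},{"gripper":0,"travel":[0,0,0.002],"twist":0},{"gripper":0,"travel":[0,0,0],"twist":0}]'
python3 -m handwheel '[{"gripper":0,"travel":[0,0,0.002],"twist":0},{"gripper":0,"travel":[0,0,0.002],"twist":0},{"gripper":0,"travel":[0,0,0],"twist":0}]'
```

```text
time_s: 11.63
ee_pos: [498.6, -306.8, 257.7]
ee_rot: [-180.0, 0.0, 14.1]
force: [0.5, -0.4, -2.9]
gripper_width: 15.8
time_s: 12.05
ee_pos: [499.2, -308.3, 223.4]
ee_rot: [180.0, -0.0, 14.0]
force: [-0.0, -0.2, -0.8]
gripper_width: 16.1
time_s: 12.3
ee_pos: [498.9, -308.6, 219.2]
ee_rot: [180.0, -0.0, 14.0]
force: [-0.2, -0.3, -0.9]
gripper_width: 15.7
```

```bash
for i in 1 2; do python3 -m handwheel '[{"gripper":0,"travel":[0,0,0.0015],"twist":0},{"gripper":0,"travel":[0,0,0],"twist":0},{"gripper":0,"travel":[0,0,0],"twist":0}]';done
```

```text
time_s: 12.55
ee_pos: [498.8, -308.6, 217.3]
ee_rot: [180.0, -0.0, 14.0]
force: [0.1, 0.1, -2.6]
gripper_width: 16.2
time_s: 12.8
ee_pos: [498.8, -308.6, 215.7]
ee_rot: [-180.0, 0.0, 14.0]
force: [0.3, 0.2, -1.7]
gripper_width: 15.4
```

```bash
for i in 1 2 3; do python3 -m handwheel '[{"gripper":0,"travel":[0,0,0.001],"twist":0},{"gripper":0,"travel":[0,0,0],"twist":0},{"gripper":0,"travel":[0,0,0],"twist":0}]';done
```

```text
time_s: 13.05
ee_pos: [498.9, -308.5, 214.7]
ee_rot: [-180.0, 0.0, 14.0]
force: [0.4, -0.8, -1.3]
gripper_width: 15.9
time_s: 13.3
ee_pos: [498.9, -308.6, 214.5]
ee_rot: [180.0, -0.0, 14.0]
force: [-2.9, -0.1, 5.0]
gripper_width: 15.8
time_s: 13.55
ee_pos: [498.8, -308.5, 214.5]
ee_rot: [180.0, -0.0, 14.0]
force: [-3.3, 2.1, 11.1]
gripper_width: 15.9
```

```bash
python3 -m handwheel '[{"gripper":25,"travel":[0,0,-0.001],"twist":0},{"gripper":50,"travel":[0,0,0],"twist":0},{"gripper":50,"travel":[0,0,0],"twist":0},{"gripper":50,"travel":[0,0,0],"twist":0},{"gripper":50,"travel":[0,0,0],"twist":0}]'
python3 -m handwheel '[{"gripper":50,"travel":[0,0,-0.015],"twist":0},{"gripper":50,"travel":[0,0,-0.03],"twist":0},{"gripper":50,"travel":[0,0,-0.04],"twist":0},{"gripper":50,"travel":[0,0,-0.04],"twist":0},{"gripper":50,"travel":[0,0,-0.04],"twist":0}]'
python3 - <<'E'
from m import *
for c in("side","top"):
    f=env.grab_frame(c)
    for n,z in(("lid",15),("mat",4)):
        for q in env.trace(c,n)[:1]: print(c,n,q["confidence"],circ(outline(f,q["pixels"],z)))
    for n,z in(("lid",4),("lid_knob",38),("strainer",0),("strainer_top",105),("pot",0),("tape_roll",0)):
        for q in env.pinpoint(c,n)[:1]: print(c,n,q["confidence"],q["uv"],atz(f,q["uv"],z).round(1))
    if c=="side":save(f,"lidmat.png",(190,100,410,260),3)
go(580,0,400,14)
E
```

```text
time_s: 13.97
ee_pos: [498.9, -308.5, 213.4]
ee_rot: [-180.0, 0.0, 14.0]
force: [-0.8, 0.5, -0.6]
gripper_width: 44.8
time_s: 14.38
ee_pos: [498.7, -308.4, 380.1]
ee_rot: [-180.0, 0.0, 14.0]
force: [0.9, -0.7, -0.6]
gripper_width: 45.4
side lid 0.68 (array([ 497.3, -303.3]), 64.5)
side mat 0.58 (array([ 497.1, -305. ]), 66.8)
side lid 0.56 [328.7, 172.3] [ 503.9 -316.     4. ]
side lid_knob 0.58 [336.1, 163.8] [ 489.2 -320.3   38. ]
side strainer_top 0.92 [228.4, 183.8] [587.8 -10.7 105. ]
side pot 0.72 [160.9, 327.1] [485.4 281.4   0. ]
side tape_roll 0.7 [327.1, 177.8] [ 496.5 -297.3    0. ]
top lid 0.59 (array([ 502.3, -301.3]), 54.2)
top mat 0.8 (array([ 499.9, -311.8]), 71.6)
top lid 0.95 [362.2, 211.5] [ 501.7 -308.     4. ]
top lid_knob 0.88 [366.9, 211.9] [ 498.9 -311.9   38. ]
top strainer_top 0.87 [249.2, 178.4] [5.857e+02 4.000e-01 1.050e+02]
top pot 0.74 [150.6, 224.1] [476.7 279.7   0. ]
travel mm [ 153.2 -279.9  -21.3] twist -0.001 at [ 498.9 -308.6  378.7] [180.     0.    13.97] t 15.28 F [-0.6 -0.5  0.3] g 45.5
```

View pics/lidmat.png

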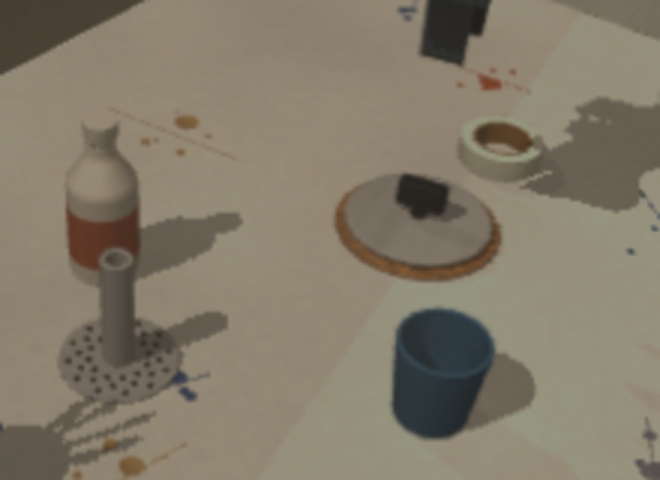

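The lid lies flat and centred on the mat, at crop (418,222), with the tape clear of it at (500,148). One composite will locate the shaft and the sleeve top precisely.

```bash
cat >> h.py <<'E'
def proj(f,p):
    T=np.array(f["extrinsics"]);K=np.array(f["intrinsics"]);q=T[:3,:3].T@(np.array(p)-T[:3,3]);u=q[:2]/q[2];u=u*(1+f["k1"]*(u@u))
    return K[:2,:2]@u+K[:2,2]
E
python3 - <<'E'
from h import *
rows=[];
for c in("top","side"):
    f=env.grab_frame(c);r=[]
    for p in((481.5,281,50),(583,-2,70)):
        u=proj(f,p);x,y=int(u[0])-33,int(u[1])-25;print(c,p,"origin",x,y)
        r.append(cv2.resize(f["frame"][y:y+50,x:x+66,::-1],(396,300),interpolation=cv2.INTER_CUBIC))
    rows.append(np.hstack(r))
cv2.imwrite("pics/q.png",cv2.convertScaleAbs(np.vstack(rows),alpha=1.5))
E
```

```text
top (481.5, 281, 50) origin 112 196
top (583, -2, 70) origin 217 156
side (481.5, 281, 50) origin 125 288
side (583, -2, 70) origin 194 173
```

View pics/q.png

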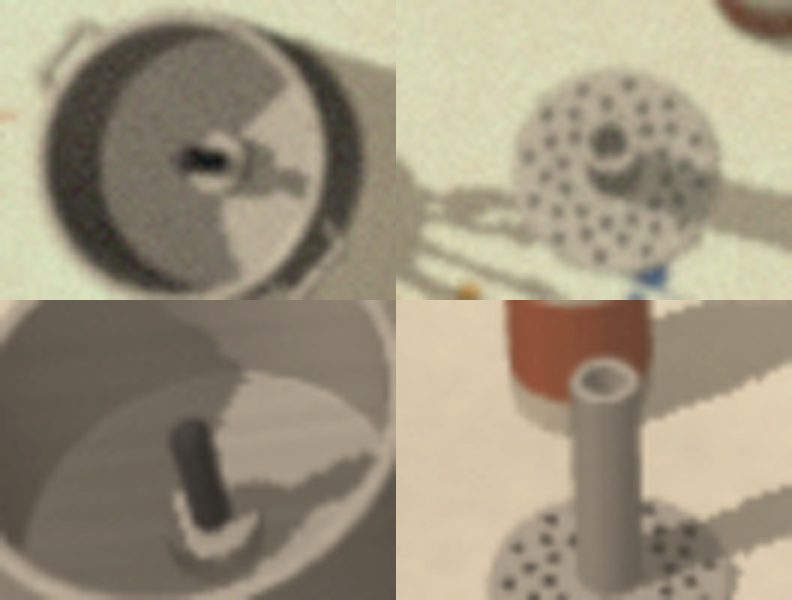

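```bash
python3 - <<'E'
from h import *
f=env.grab_frame("top");g=env.grab_frame("side")
c=lambda o,x,y:(o[0]+x/6-.5,o[1]+y/6-.5)
t=c((112,196),186,155);print("rim",atz(f,t,80))
a=c((112,196),188,159);b=c((125,288),186,132-2)
print("shaft",atz(f,a,67),atz(g,b,67),tri([ray(f,a),ray(g,b)]))
a=c((217,156),214,145);b=c((194,173),208,80)
print("sleeve",atz(f,a,105),atz(g,b,105),tri([ray(f,a),ray(g,b)]))
print("disc",atz(f,c((217,156),221,170),4))
E
```

```text
rim [482.4957929  278.84660675  80.        ]
shaft [481.100494   281.84806713  67.        ] [481.80760481 284.35103362  67.        ] [481.91970654 283.17041235  65.30431504]
sleeve [582.33761918  -6.99013017 105.        ] [583.41459827  -5.27148783 105.        ] [583.17894629  -6.37822586 104.2925922 ]
disc [583.74571907  -8.16163189   4.        ]
```

```bash
python3 -m handwheel '[{"gripper":60,"travel":[0.0154,-0.0273,-0.002],"twist":0},{"gripper":60,"travel":[0.0154,-0.0273,-0.002],"twist":0},{"gripper":60,"travel":[0.0154,-0.0273,-0.002],"twist":0},{"gripper":60,"travel":[0.0154,-0.0273,-0.002],"twist":0},{"gripper":60,"travel":[0.0154,-0.0273,-0.002],"twist":0}]'
python3 -m handwheel '[{"gripper":60,"travel":[0.0154,-0.0273,-0.002],"twist":0},{"gripper":60,"travel":[0.0154,-0.0273,-0.002],"twist":0},{"gripper":60,"travel":[0.0154,-0.0273,-0.002],"twist":0},{"gripper":60,"travel":[0.0154,-0.0273,-0.002],"twist":0},{"gripper":60,"travel":[0.0154,-0.0273,-0.002],"twist":0}]'
python3 -m handwheel '[{"gripper":60,"travel":[0,0,0],"twist":0.122},{"gripper":60,"travel":[0,0,0],"twist":0.122},{"gripper":60,"travel":[0,0,0],"twist":0},{"gripper":60,"travel":[0,0,0],"twist":0}]'
python3 -c "
from h import *
go(583.5,-7,260,0)"
```

```text
time_s: 15.9
ee_pos: [540.8, -156.2, 389.0]
ee_rot: [180.0, -0.0, 13.9]
force: [-0.4, 0.6, -0.3]
gripper_width: 54.9
time_s: 16.32
ee_pos: [582.5, -4.9, 399.0]
ee_rot: [180.0, -0.0, 14.0]
force: [-0.5, 0.4, -0.1]
gripper_width: 54.8
time_s: 16.65
ee_pos: [582.4, -6.4, 398.7]
ee_rot: [180.0, 0.0, 0.2]
force: [-0.5, -0.7, 0.0]
gripper_width: 54.5
travel mm [  1.1   0.6 138.7] twist 0.003 at [582.4  -6.4 398.7] [179.99   0.     0.18] t 16.65 F [-0.5 -0.7  0. ] g 54.5
```

```bash
python3 -m handwheel '[{"gripper":60,"travel":[0.001,0.0005,0.03],"twist":0},{"gripper":60,"travel":[0,0,0.03],"twist":0},{"gripper":60,"travel":[0,0,0.03],"twist":0},{"gripper":60,"travel":[0,0,0.025],"twist":0},{"gripper":60,"travel":[0,0,0.015],"twist":0}]'
python3 -m handwheel '[{"gripper":60,"travel":[0,0,0.008],"twist":0},{"gripper":60,"travel":[0,0,0],"twist":0},{"gripper":0,"travel":[0,0,0],"twist":0},{"gripper":0,"travel":[0,0,0],"twist":0},{"gripper":0,"travel":[0,0,0],"twist":0}]' 10
python3 -m handwheel '[{"gripper":0,"travel":[0,0,0],"twist":0},{"gripper":0,"travel":[0,0,0],"twist":0},{"gripper":0,"travel":[0,0,0],"twist":0},{"gripper":0,"travel":[0,0,0],"twist":0}]' 35
python3 -c "
from h import *
go(482,282,360)"
```

```text
time_s: 17.07
ee_pos: [582.4, -7.5, 265.8]
ee_rot: [-180.0, 0.3, 0.1]
force: [-0.6, 1.1, -0.4]
gripper_width: 54.8
time_s: 17.48
ee_pos: [583.9, -7.1, 262.2]
ee_rot: [180.0, -0.2, 0.0]
force: [0.2, 0.3, -0.3]
gripper_width: 37.7
time_s: 17.82
ee_pos: [583.6, -6.9, 261.6]
ee_rot: [180.0, -0.1, -0.0]
force: [-0.2, 0.1, 5.2]
gripper_width: 24.7
travel mm [-101.6 -288.9  -98.4] twist None at [583.6  -6.9 261.6] [ 1.8e+02 -1.0e-01 -0.0e+00] t 17.82 F [-0.2  0.1  5.2] g 24.7
```

```bash
python3 -m handwheel '[{"gripper":0,"travel":[0,0,-0.01],"twist":0},{"gripper":0,"travel":[0,0,-0.02],"twist":0},{"gripper":0,"travel":[0,0,-0.025],"twist":0},{"gripper":0,"travel":[0,0,-0.025],"twist":0},{"gripper":0,"travel":[0,0,-0.02],"twist":0}]'
python3 -m handwheel '[{"gripper":0,"travel":[-0.015,0,0],"twist":0},{"gripper":0,"travel":[-0.025,0,0],"twist":0},{"gripper":0,"travel":[-0.025,0,0],"twist":0},{"gripper":0,"travel":[-0.025,0,0],"twist":0},{"gripper":0,"travel":[-0.0115,0,0],"twist":0}]'
python3 -m handwheel '[{"gripper":0,"travel":[0,-0.015,0],"twist":0},{"gripper":0,"travel":[0,-0.025,0],"twist":0},{"gripper":0,"travel":[0,-0.025,0],"twist":0},{"gripper":0,"travel":[0,-0.025,0],"twist":0},{"gripper":0,"travel":[0,-0.025,0],"twist":0}]'
python3 -m handwheel '[{"gripper":0,"travel":[0,-0.025,0],"twist":0},{"gripper":0,"travel":[0,-0.025,0],"twist":0},{"gripper":0,"travel":[0,-0.025,0],"twist":0},{"gripper":0,"travel":[0,-0.025,0],"twist":0},{"gripper":0,"travel":[0,-0.025,0],"twist":0}]'
python3 -m handwheel '[{"gripper":0,"travel":[0,-0.025,0],"twist":0},{"gripper":0,"travel":[0,-0.015,0],"twist":0},{"gripper":0,"travel":[0,-0.009,0],"twist":0},{"gripper":0,"travel":[0,0,0],"twist":0},{"gripper":0,"travel":[0,0,0],"twist":0}]'
python3 - <<'E'
from h import *
go(482,282,360)
r=[]
for c in("top","side"):
    f=env.grab_frame(c);u=proj(f,(482,282,90));x,y=int(u[0])-50,int(u[1])-60
    r.append(cv2.resize(f["frame"][y:y+120,x:x+100,::-1],(400,480),interpolation=cv2.INTER_CUBIC));print(x,y)
cv2.imwrite("pics/over.png",cv2.convertScaleAbs(np.hstack(r),alpha=1.5))
E
```

```text
time_s: 18.23
ee_pos: [583.3, -7.0, 362.8]
ee_rot: [180.0, -0.1, -0.0]
force: [-0.2, 0.4, -0.6]
gripper_width: 24.5
time_s: 18.65
ee_pos: [479.0, -6.9, 360.7]
ee_rot: [180.0, 0.2, -0.0]
force: [-0.3, 0.1, -0.6]
gripper_width: 24.9
time_s: 19.07
ee_pos: [482.2, 109.1, 361.1]
ee_rot: [-180.0, -0.1, -0.0]
force: [0.5, -0.4, -0.7]
gripper_width: 25.0
time_s: 19.48
ee_pos: [482.2, 234.5, 360.9]
ee_rot: [-180.0, -0.0, -0.0]
force: [0.3, -0.3, -0.7]
gripper_width: 25.0
time_s: 19.9
ee_pos: [482.0, 281.7, 360.5]
ee_rot: [179.9, 0.0, 0.0]
force: [-0.3, -1.1, -1.6]
gripper_width: 25.1
travel mm [-0.  -0.3  0.5] twist None at [482.  281.7 360.5] [1.7993e+02 2.0000e-02 2.0000e-02] t 19.9 F [-0.3 -1.1 -1.6] g 25.1
90 161
104 240
```

View pics/over.png

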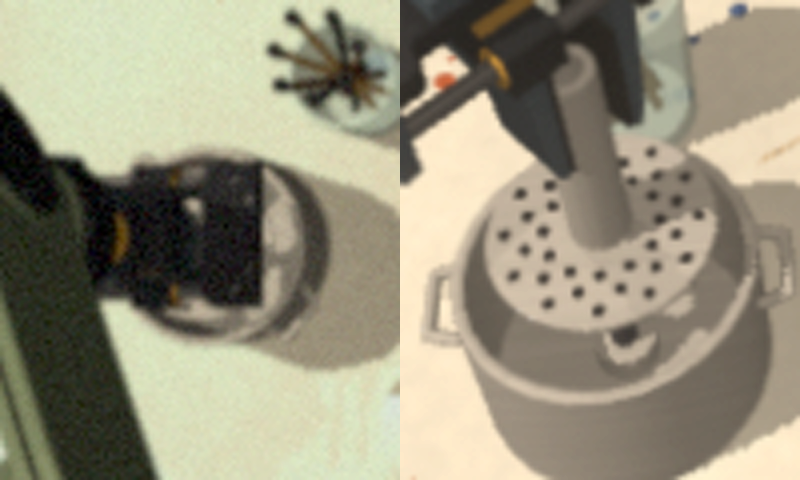

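```bash
python3 - <<'E'
from h import *
f=env.grab_frame("side")
k=lambda u:((u-[104,240]+.5)*4+[400,0]).round(1)
a=np.linspace(0,2*np.pi,200)
for c in((482,282),(484,282),(482,284)):
    d=np.array([k(proj(f,(c[0]+48*np.cos(t),c[1]+48*np.sin(t),103))) for t in a])
    print(c,"disc L,R,B",d[:,0].min(),d[:,0].max(),d[:,1].max(),"top",k(proj(f,(*c,204))),"base",k(proj(f,(*c,103))))
q=env.trace("side","strainer")
m=q[0]["pixels"];ys,xs=np.nonzero(m);print(q[0]["confidence"],k(np.array([xs.min()-.5,ys.max()+.5])),k(np.array([xs.max()+.5,ys.min()-.5])))
E
```

```text
(482, 282) disc L,R,B 481.4 715.9 330.9 top [558.7  69.6] base [599.4 226.7]
(484, 282) disc L,R,B 478.5 712.7 327.8 top [555.4  66.8] base [596.3 223.9]
(482, 284) disc L,R,B 477.4 712.2 334.3 top [554.4  72.7] base [595.6 229.7]
0.81 [484. 332.] [716.  44.]
```

```bash
python3 - <<'E'
from h import *
q=cv2.cvtColor(cv2.imread("pics/q.png"),6).astype(float)
f=env.grab_frame("side");g=env.grab_frame("top")
kS=lambda u:(u-[125,288]+.5)*6+[0,300]; kT=lambda u:(u-[112,196]+.5)*6
for z in(30,40,45,50,55,60,65,68):
    u=kS(proj(f,(481.6,281.8,z)));r=q[int(round(u[1])),150:250]
    m=np.nonzero(r<80)[0]+150
    print(z,u.round(1),(m.min(),m.max(),(m.min()+m.max())/2) if len(m) else r.round())
for s in(kS(proj(f,(482.6,281.8,50)))-kS(proj(f,(481.6,281.8,50))),kS(proj(f,(481.6,282.8,50)))-kS(proj(f,(481.6,281.8,50)))):print(s)
print("side col 186",q[405:450:3,186].round())
for z in(30,50,68):print("top",z,kT(proj(g,(481.6,281.8,z))))
for y in range(140,182,4): print(y,q[y,165:245:5].round().astype(int))
E
```

```text
30 [211.6 493.6] (np.int64(188), np.int64(226), np.float64(207.0))
40 [206.8 475.5] (np.int64(181), np.int64(217), np.float64(199.0))
45 [204.4 466.3] (np.int64(177), np.int64(215), np.float64(196.0))
50 [201.9 457. ] (np.int64(175), np.int64(214), np.float64(194.5))
55 [199.5 447.6] (np.int64(172), np.int64(212), np.float64(192.0))
60 [197.  438.1] (np.int64(171), np.int64(209), np.float64(190.0))
65 [194.5 428.5] (np.int64(176), np.int64(208), np.float64(192.0))
68 [193.  422.7] (np.int64(183), np.int64(205), np.float64(194.0))
[-2.18826417 -2.04077696]
[-2.68684896  2.241034  ]
side col 186 [105. 106. 104. 100.  93.  83.  74.  71.  70.  70.  69.  68.  66.  65.
  64.]
top 30 [212.03298522 159.73729849]
top 50 [199.30568612 158.73571229]
top 68 [187.44276258 157.80052227]
140 [107 109 108 107 106 107 110 117 132 150 164 167 165 153 138 123]
144 [111 114 111 104  96  92  94 105 123 144 155 161 166 162 154 129]
148 [113 116 109  95  80  69  64  77  95 111 121 130 146 158 157 135]
152 [110 109 100  83  64  48  37  52  63  72  79  92 116 142 148 135]
156 [111  98  91  77  60  45  31  28  38  40  40  52  83 118 134 131]
160 [112  94  88  72  58  47  35  24  25  26  22  30  63  97 118 122]
164 [110 101  92  70  53  47  38  39  26  28  32  37  65  91 110 111]
168 [114 108  97  78  64  59  60  57  48  49  51  56  76  94 108 103]
172 [115 113 105  91  82  87  99  91  92  90  86  88 100 107 111 100]
176 [110 116 112 100  99 117 134 131 132 128 120 120 124 120 116  99]
180 [114 114 116 109 110 129 148 153 156 157 154 149 144 136 119 102]
```

```bash
python3 -m handwheel '[{"gripper":0,"travel":[0,-0.001,0.008],"twist":0},{"gripper":0,"travel":[0,0,0.01],"twist":0},{"gripper":0,"travel":[0,0,0.006],"twist":0},{"gripper":0,"travel":[0,0,0.002],"twist":0},{"gripper":0,"travel":[0,0,0],"twist":0}]'
python3 -m handwheel '[{"gripper":0,"travel":[0,0,0.002],"twist":0},{"gripper":0,"travel":[0,0,0.002],"twist":0},{"gripper":0,"travel":[0,0,0],"twist":0}]'
python3 -m handwheel '[{"gripper":0,"travel":[0,0,0.002],"twist":0},{"gripper":0,"travel":[0,0,0.002],"twist":0},{"gripper":0,"travel":[0,0,0],"twist":0}]'
python3 -m handwheel '[{"gripper":0,"travel":[0,0,0.002],"twist":0},{"gripper":0,"travel":[0,0,0.001],"twist":0},{"gripper":0,"travel":[0,0,0],"twist":0}]'
```

```text
time_s: 20.62
ee_pos: [481.7, 282.9, 333.4]
ee_rot: [179.9, 0.1, -0.0]
force: [0.7, -0.5, -0.7]
gripper_width: 25.0
time_s: 20.87
ee_pos: [482.0, 283.1, 330.5]
ee_rot: [180.0, 0.0, -0.0]
force: [-0.0, -0.1, -1.7]
gripper_width: 24.9
time_s: 21.12
ee_pos: [481.8, 283.0, 326.4]
ee_rot: [180.0, 0.0, -0.0]
force: [-0.7, -0.4, -0.5]
gripper_width: 25.1
time_s: 21.37
ee_pos: [481.9, 283.0, 323.5]
ee_rot: [180.0, 0.0, -0.0]
force: [-0.0, 0.6, -0.9]
gripper_width: 25.0
```

```bash
for i in 1 2 3; do python3 -m handwheel '[{"gripper":0,"travel":[0,0,0.004],"twist":0},{"gripper":0,"travel":[0,0,0.004],"twist":0},{"gripper":0,"travel":[0,0,0],"twist":0}]';done
```

```text
time_s: 21.62
ee_pos: [481.7, 282.9, 314.7]
ee_rot: [179.9, 0.1, -0.0]
force: [0.9, 0.5, -2.2]
gripper_width: 25.1
time_s: 21.87
ee_pos: [481.7, 282.9, 306.7]
ee_rot: [179.9, 0.1, -0.0]
force: [-0.1, -0.1, -1.4]
gripper_width: 25.0
time_s: 22.12
ee_pos: [481.7, 282.9, 298.8]
ee_rot: [179.9, 0.1, -0.0]
force: [0.7, -0.6, -1.3]
gripper_width: 24.8
```

```bash
python3 -m handwheel '[{"gripper":0,"travel":[0,0,0.004],"twist":0},{"gripper":0,"travel":[0,0,0.004],"twist":0},{"gripper":0,"travel":[0,0,0.004],"twist":0},{"gripper":0,"travel":[0,0,0],"twist":0}]'
for i in 1 2 3; do python3 -m handwheel '[{"gripper":0,"travel":[0,0,0.0015],"twist":0},{"gripper":0,"travel":[0,0,0],"twist":0},{"gripper":0,"travel":[0,0,0],"twist":0}]';done
```

```text
time_s: 22.45
ee_pos: [481.7, 282.9, 286.7]
ee_rot: [179.9, 0.1, -0.0]
force: [0.0, -0.5, -0.4]
gripper_width: 24.6
time_s: 22.7
ee_pos: [482.0, 283.1, 286.3]
ee_rot: [180.0, -0.0, -0.0]
force: [-0.5, 1.0, -0.8]
gripper_width: 25.0
time_s: 22.95
ee_pos: [482.0, 283.0, 284.7]
ee_rot: [180.0, 0.0, -0.0]
force: [0.0, 0.5, -1.2]
gripper_width: 24.5
time_s: 23.2
ee_pos: [481.9, 283.1, 283.1]
ee_rot: [180.0, 0.0, -0.0]
force: [0.7, -0.2, -1.4]
gripper_width: 25.1
```

```bash
for i in 1 2 3; do python3 -m handwheel '[{"gripper":0,"travel":[0,0,0.001],"twist":0},{"gripper":0,"travel":[0,0,0],"twist":0},{"gripper":0,"travel":[0,0,0],"twist":0}]';done
```

```text
time_s: 23.45
ee_pos: [482.0, 283.0, 282.2]
ee_rot: [180.0, 0.0, -0.0]
force: [-0.2, -0.1, -1.3]
gripper_width: 25.0
time_s: 23.7
ee_pos: [482.1, 283.1, 281.6]
ee_rot: [-180.0, -0.0, -0.0]
force: [0.1, -0.6, 2.1]
gripper_width: 24.8
time_s: 23.95
ee_pos: [482.1, 283.1, 281.6]
ee_rot: [-180.0, -0.1, -0.0]
force: [-1.5, -1.6, 8.3]
gripper_width: 25.4
```

Contact came at 281.6 mm, exactly the predicted home height. I release, retreat and check.

```bash
python3 -m handwheel '[{"gripper":40,"travel":[0,0,-0.001],"twist":0},{"gripper":60,"travel":[0,0,0],"twist":0},{"gripper":60,"travel":[0,0,0],"twist":0},{"gripper":60,"travel":[0,0,0],"twist":0},{"gripper":60,"travel":[0,0,0],"twist":0}]'
python3 -m handwheel '[{"gripper":60,"travel":[0,0,-0.01],"twist":0},{"gripper":60,"travel":[0,0,-0.02],"twist":0},{"gripper":60,"travel":[0,0,-0.035],"twist":0},{"gripper":60,"travel":[0,0,-0.04],"twist":0},{"gripper":60,"travel":[0,0,-0.04],"twist":0}]'
python3 -m handwheel '[{"gripper":60,"travel":[0,0.03,0],"twist":0},{"gripper":60,"travel":[0,0.035,0],"twist":0},{"gripper":60,"travel":[0,0.035,0],"twist":0},{"gripper":60,"travel":[0,0.035,0],"twist":0},{"gripper":60,"travel":[0,0.035,0],"twist":0}]'
python3 - <<'E'
from m import *
for c in("side","top"):
    f=env.grab_frame(c)
    for n,z in(("strainer",20),("strainer_top",125),("pot",0),("lid",4),("tape_roll",0),("mat",0),("brush_jar",0),("water_cup",0),("small_jar",0),("paint_bottle",0)):
        for q in env.pinpoint(c,n)[:1]: print(c,n,round(q["confidence"],2),np.round(q["uv"]),atz(f,q["uv"],z).round(1))
    if c=="side":save(f,"end.png",(60,90,440,375),2)
print(env.state()["time_s"])
E
```

```text
time_s: 24.37
ee_pos: [481.9, 283.0, 280.9]
ee_rot: [180.0, 0.0, -0.0]
force: [-0.2, -0.1, -0.0]
gripper_width: 53.7
time_s: 24.78
ee_pos: [481.6, 282.9, 428.1]
ee_rot: [180.0, 0.0, -0.0]
force: [0.5, 1.1, 0.0]
gripper_width: 54.3
time_s: 25.2
ee_pos: [481.4, 111.7, 427.1]
ee_rot: [-180.0, -0.1, 0.0]
force: [-0.1, -0.5, 0.4]
gripper_width: 54.5
side strainer 0.61 [159. 321.] [485.7 281.1  20. ]
side strainer_top 0.63 [150. 290.] [481.1 285.2 125. ]
side pot 0.67 [164. 329.] [479.2 280.4   0. ]
side lid 0.87 [331. 172.] [ 499.7 -320.5    4. ]
side tape_roll 0.93 [356. 155.] [ 489.9 -443.3    0. ]
side mat 0.56 [327. 174.] [ 505.5 -309.5    0. ]
side brush_jar 0.75 [160. 272.] [584.6 201.7   0. ]
side water_cup 0.64 [332. 238.] [ 369.8 -119.4    0. ]
side paint_bottle 0.96 [222. 186.] [681.8 -80.8   0. ]
top lid 0.93 [364. 212.] [ 500.8 -314.4    4. ]
top tape_roll 0.63 [414. 214.] [ 490.4 -457.4    0. ]
top brush_jar 0.81 [182. 186.] [583.2 189.7   0. ]
top water_cup 0.62 [299. 262.] [ 368.  -128.6    0. ]
top small_jar 0.43 [297. 262.] [ 367.3 -123.3    0. ]
top paint_bottle 0.95 [280. 155.] [663.5 -83.1   0. ]
26.3
```

View pics/end.png

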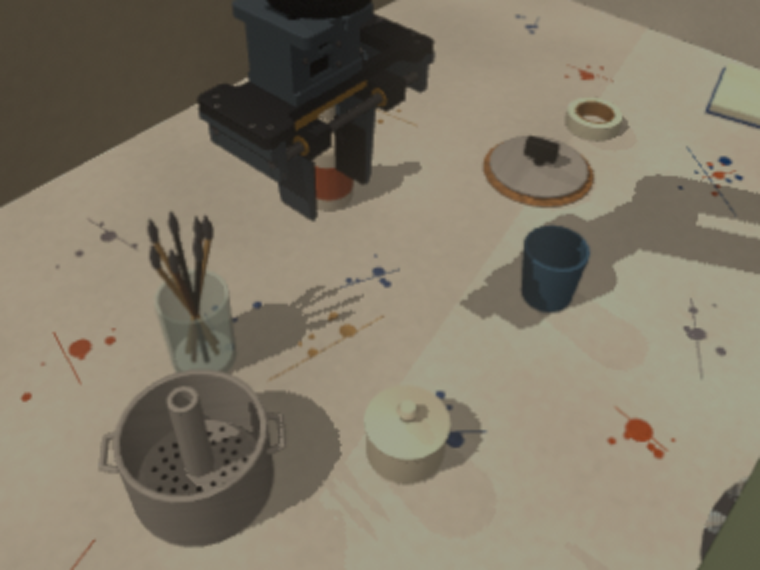

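The final picture shows the strainer upright in the pot at (190,440), the lid flat on the mat at (540,165), the tape off the mat at (595,118), and the bystanders in place. I am handing the job in.

```bash
python3 -c "
from workcell import env
print(env.job_done())"
```

```text
the job is handed in; nothing more can be done
None
```

The brush washer is ready and I've handed the job in; the interface reports no verdict. It took about 26 s of the 72 s allowed.

- **Tape:** I dragged it off the mat toward -y with closed fingers inside its hole. It lies flat about 145 mm from the mat's centre; 117 mm was needed.
- **Lid:** I lifted it by its knob and lowered it until it touched. It lies flat and right way up near the middle of the mat. The cameras put it within about 5 to 12 mm of centre, inside the 20 mm limit.
- **Strainer:** I threaded it over the shaft with no side force. It touched down at 281.6 mm tool height, exactly where fully home was predicted.
- **Everything else:** In the last picture the pot and the bystanders stand where they were. The network positions moved by up to 13 mm between looks. I never got a good fix on the small jar (the last detection was really the cup), so for it I relied on the picture.

**Disagreement:** Before the insertion the two cameras differed by about 2 mm on where the shaft stood in y. I aimed between them and it went on cleanly.

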